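Load the bin-vent odour filter

TASK

Load the odour filter of the bin cupboard's vent. First shut the ball valve on its pipe (handle fully crosswise to the pipe, against its stop), then lift the cover plate off its pins and lay it flat on the bench, tab up; put every charcoal puck on the bench into the housing, each flat on the floor of its own bay, tab up. Then seat the cover fully down over both pins, and only after that turn the valve fully open again (handle along the pipe, against its stop); never have the cover off while the valve is not shut, and leave the steel caddy and the beechwood brush where they are.

Things in the scene. Friction and masses are not known exactly. Their poses are not given: they have to be found in the camera images.
- housing: grey filter housing fixed to the bench, 144 mm (its x) by 196 mm (its y), 64 mm high, open on top. Origin: centre of its underside, z up. Four square bays inside, 64 by 64 mm, centres at x = +-34, y = +-34 mm; floor 8 mm above the bench, outer walls to 64 mm, low cross-shaped dividers (4 mm thick) to 26 mm. Walls 6 mm thick at the x sides, 32 mm at the y ends. A steel pin on each end (see the points)
- pin_left (a point): tip of the steel pin on the housing's +y end, x = 0, y = +85 mm of the housing; 8 mm thick, tapered, standing 20 mm above the 64 mm high wall top
- pin_right (a point): tip of the like pin on the -y end, x = 0, y = -85 mm. From this end a 26 mm pipe, its centre 52 mm above the bench, runs along the housing's -y through the ball valve and turns down into the bench at y = -300 mm
- cover: aluminium cover plate, 148 (its x) by 204 (its y) by 6 mm, 0.35 kg, with two 18 mm holes at x = 0, y = +-85 mm that drop loosely over the pins, either way round. Mid-top stands a grip tab 80 mm long (along y), 14 mm thick (along x), 36 mm tall above the plate. Origin: centre of the plate's underside, z up. Seated (as it starts), its origin is 64 mm straight above the housing's
- valve (a joint): angle of the valve lever, rad: 0 = fully open (lever along the pipe, pointing away from the housing, to the housing's -y), 1.571 = fully shut (crosswise, pointing to the housing's -x, towards the robot); hard stop at each end. Turns clockwise from above to shut. Friction of about 0.25 N m holds it where it is left; it starts 0 to 0.35 rad
- valve_axis (a point): point on the valve lever's vertical turning axis at the lever's mid height, 105 mm above the bench, at x = 0, y = -155 mm of the housing; its axes are the housing's. The lever is a dark steel bar, 90 mm long from this axis, 12 mm thick and 26 mm tall (from 92 to 118 mm above the bench)
- lever_grip (a point): point in the middle of the lever's thickness and height, 65 mm out from the turning axis; it turns with the lever, the bar running along its own y (the free end to -y)
- puck1: round charcoal filter puck: a black disc 52 mm across, 20 mm thick, with an upright grey pull tab mid-top, 28 mm long (along its x), 12 mm thick (its y), 30 mm tall (50 mm high in all); about 90 g. Origin: centre of the underside, z up. One of four alike, two to four of them present (absent: None); they start flat on the bench on the robot's side of the housing
- puck2: round charcoal filter puck: a black disc 52 mm across, 20 mm thick, with an upright grey pull tab mid-top, 28 mm long (along its x), 12 mm thick (its y), 30 mm tall (50 mm high in all); about 90 g. Origin: centre of the underside, z up. One of four alike, two to four of them present (absent: None); they start flat on the bench on the robot's side of the housing
- puck3: round charcoal filter puck: a black disc 52 mm across, 20 mm thick, with an upright grey pull tab mid-top, 28 mm long (along its x), 12 mm thick (its y), 30 mm tall (50 mm high in all); about 90 g. Origin: centre of the underside, z up. One of four alike, two to four of them present (absent: None); they start flat on the bench on the robot's side of the housing
- puck4: round charcoal filter puck: a black disc 52 mm across, 20 mm thick, with an upright grey pull tab mid-top, 28 mm long (along its x), 12 mm thick (its y), 30 mm tall (50 mm high in all); about 90 g. Origin: centre of the underside, z up. One of four alike, two to four of them present (absent: None); they start flat on the bench on the robot's side of the housing
- caddy: bystander: round steel food caddy, about 150 mm across, 188 mm high with the twist cap vent on its lid; origin under its centre
- brush: bystander: beechwood brush lying on the bench, about 200 mm long along its x
Mind the look-alikes: they are no part of the job. Leave any purple look-alike of the puck2 alone.

How it is judged (in metres and radians):
On the way, in this order (a step that is already met when the one before it is completed fails the run):
1. the valve is fully shut while the cover is still seated (value of joint valve above 1.5 rad and z of cover in the frame of housing between 0.058 and 0.068 m and x of cover in the frame of housing between -0.008 and 0.008 m and y of cover in the frame of housing between -0.008 and 0.008 m and angle between the y axis of cover and the y axis of housing, either way round below 0.1 rad and angle between cover's own z axis and vertical below 0.04 rad), for 0.2 s.
2. the cover lies flat on the bench, tab up, valve shut (value of joint valve above 1.5 rad and height (world z) of cover below 0.008 m and angle between cover's own z axis and vertical below 0.06 rad), for 0.2 s.
3. every puck lies flat in a bay of the housing (x of puck1 in the frame of housing between -0.045 and 0.045 m and y of puck1 in the frame of housing between -0.045 and 0.045 m and z of puck1 in the frame of housing between 0.003 and 0.013 m and angle between each of puck1, puck2, puck3, puck4's own z axis and vertical below 0.12 rad and x of puck2 in the frame of housing between -0.045 and 0.045 m and y of puck2 in the frame of housing between -0.045 and 0.045 m and z of puck2 in the frame of housing between 0.003 and 0.013 m and x of puck3 in the frame of housing between -0.045 and 0.045 m and y of puck3 in the frame of housing between -0.045 and 0.045 m and z of puck3 in the frame of housing between 0.003 and 0.013 m and x of puck4 in the frame of housing between -0.045 and 0.045 m and y of puck4 in the frame of housing between -0.045 and 0.045 m and z of puck4 in the frame of housing between 0.003 and 0.013 m), for 0.2 s.
4. the cover is seated again over both pins, valve still shut (all of step 1), for 0.2 s.
5. the valve is fully open (value of joint valve below 0.07 rad), for 0.2 s.
At the end, for the whole second after the job is handed in: valve fully open (within 0.07 rad of its stop; shut means above 1.5 rad); cover at rest, seated over both pins (within 8 mm sideways, 0.1 rad yaw, 5 mm height, level to 0.04 rad); every puck there was lies in a bay, tab up, underside within 5 mm of the floor, tilt under 0.12 rad (all of step 3 and value of joint valve below 0.07 rad and velocity of joint valve below 0.05 rad/s and z of cover in the frame of housing between 0.058 and 0.068 m and x of cover in the frame of housing between -0.008 and 0.008 m and y of cover in the frame of housing between -0.008 and 0.008 m and angle between the y axis of cover and the y axis of housing, either way round below 0.1 rad and angle between cover's own z axis and vertical below 0.04 rad and linear speed of cover below 0.02 m/s); the robot touches nothing.
It fails at once if the cover is off the housing while the valve is not shut (value of joint valve below 1.4 rad and (z of cover in the frame of housing above 0.09 m or horizontal distance between cover and housing above 0.03 m)).
It fails at once if the caddy is moved more than 4 cm (distance of caddy from where it was at the start of the episode above 0.04 m).
It fails at once if the brush is moved more than 4 cm (distance of brush from where it was at the start of the episode above 0.04 m).
Of puck1, puck2, puck3, puck4 only 2 to 4 are there at a start; the rules pass over those that are not, and their reading is None.
At some moment in a run one of puck1, puck2, puck3, puck4 may be knocked a few centimetres aside while the robot is not near it.
Once in a run the grip may slacken for a moment while it holds something.
It also fails if it takes over 210 s, if anything falls off the work surface, if the arm or the gripper's body presses on something with over 40 N, if the wrist force passes 120 N, or if a joint passes its speed limit or range.

ROBOT

A 6-joint arm with a two-finger parallel gripper is mounted at the origin on the work surface. World frame = base frame: x ahead of the robot, y to its left, z up, the work surface at z = 0. Lengths are in mm, angles in rad, forces in N, time in s.
With the tool pointing down it reaches from about 325 to 775 mm from the base axis. Payload 5.5 kg.
Tool frame: the origin (TCP) lies on the centre line of the jaws, within the pads' length; the fingertips stand 8 mm ahead of it and the grasp point (between the pads) lies 11 mm behind it (nose_length is the distance from the TCP to the fingertips, in mm); z points along the fingers, y is the line along which they close (so a half turn about z gives the same grasp; the last joint's range is limited). The gripper opens to 85 mm and grips with 20 to 120 N. Pads are 22 mm wide; open, the fingers measure 114 mm over their backs; the gripper's body (76 mm by 85 mm) begins 54 mm behind the grasp point. The pads swing forward as they close: fully open they stand 13 mm farther back than shut.
Start: joints at [-1.257, 0.091, 1.231, -0, 1.82, -0.057], TCP at [217.417, -559.237, 239.275] pointing down, gripper open.
Joint ranges: [-2.87, 2.87], [-0.86, 2.18], [0.17, 2.46], [-1.51, 4.65], [0.06, 2.69], [-2.65, 2.65]. Speed limits (rad/s): [2.57, 2.57, 3.01, 3.14, 3.14, 3.14].

INTERFACE

Orientations are given as a unit quaternion [x, y, z, w].
In Python, from workcell import * gives the robot as it stands. Calls block until the motion is done:
- move_to(position, orientation): joint-space move of the TCP to a pose.
- move_linear(position, velocity=150, rotation=None, f_stop=None): straight line of the TCP; rotation=None keeps the orientation; velocity is the mean speed in mm/s. With f_stop (N) it stops when the force on the tool has changed by that much, and returns True; else False.
- move_j(angles): joint-space move.
- release() and close_gripper(grasp_force=None): open the fingers fully, or close them until they stop; grasp_force is the grip in N (None keeps the last).
- hold(seconds).
- ik(position, orientation): joint angles nearest the present ones, or None.
- get_image(name): name is "scene" or "side" or "wrist"; returns a dict with "frame" (384x512x3 uint8, red, green, blue), "vfov" (degrees; the focal length in pixels is half the picture's height over the tangent of half this angle, whatever the lens; pixels are square), "cx", "cy" (the principal point, pixels), "R" (3x3) and "t" (3): a world point X has camera coordinates R X + t. Camera axes: x right, y down, z forward; pixel columns grow to the right and rows downward; lengths in mm; the calibration is good to about 2 mm. The wrist camera is an equidistant fisheye: a pixel r from the principal point sees the ray r / f radians off the axis. A picture is of the moment at which its call begins. There is no depth.
A pose or a line that the arm cannot do raises MotionError and nothing moves.
- hand_in(): hands the job in; it is judged then, once.
Readings, each from a call of its own:
- read_t(): time.
- read_joints(): joint angles.
- read_dq(): joint speeds.
- read_joint_torque(): joint torques, N m.
- read_ee_pos(): TCP position.
- read_eef_rot(): TCP orientation.
- read_force(): force on the tool from outside, world axes, zero at the start.
- read_moment(): the same for the moment, N m.
- read_gripper_width(): finger opening in mm.
- read_grasp_force(): force on a finger pad.
Only numpy, scipy, OpenCV 4.12 (cv2) and the standard library are available. Lean on these libraries where they do the work, as an engineer would, in place of code of your own. Each camera call takes 0.05 s, during which the arm holds its last target. There are 200 camera calls.

## Working session

There is one attempt and no reset: what is moved stays moved. The work goes in short steps, each a Python script; the robot and the scene stay as the last script left them, time stands still between calls to the robot, and variables do not carry over. Pictures are saved under pics/ and viewed, at most 17 in all, crops included, and the job is handed in when it is done.

```bash
ls; mkdir -p pics
python3 - <<'E'
from workcell import *
import cv2,numpy as np
for n in ["scene","side"]:
    d=get_image(n); cv2.imwrite(f"pics/{n}0.png",d["frame"][:,:,::-1]); print(n,d["vfov"],d["cx"],d["cy"],np.round(d["R"],3).tolist(),np.round(d["t"],1).tolist())
print(read_t(),read_eef_rot())
E
```

```text
pics
scene 52.86784961694672 256.36830940652084 190.9042636010475 [[0.453, 0.891, -0.014], [0.653, -0.343, -0.675], [-0.607, 0.297, -0.737]] [-232.8, -262.9, 1427.2]
side 50.031580558157316 252.54707020899795 190.7944232553226 [[-0.992, -0.124, -0.009], [-0.07, 0.622, -0.78], [0.102, -0.773, -0.626]] [515.7, 140.2, 1338.8]
0.1 [ 9.82867031e-01  1.84313923e-01 -9.83542795e-05 -8.75463904e-04]
```

View pics/scene0.png

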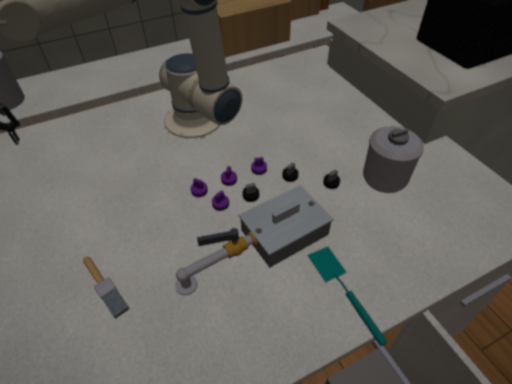

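View pics/side0.png

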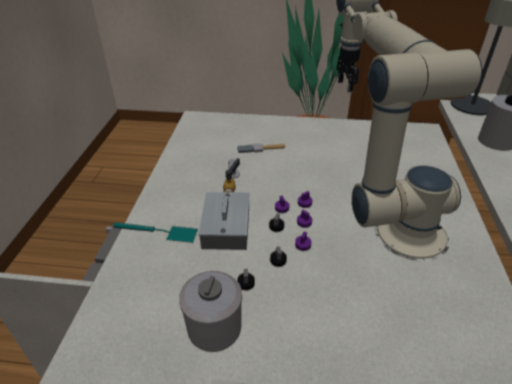

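The scene shows three black pucks at about (251,191), (290,172) and (332,179). There are four purple look-alikes, the housing with its cover at (285,222), and the lever at (218,237). I'll zoom in for exact corners.

Run:
```python
import cv2
a=cv2.imread("pics/scene0.png")[150:300,170:370]; cv2.imwrite("pics/sc_z.png",cv2.resize(a,None,fx=4,fy=4,interpolation=cv2.INTER_CUBIC))
a=cv2.imread("pics/side0.png")[140:300,180:330]; cv2.imwrite("pics/si_z.png",cv2.resize(a,None,fx=3.75,fy=3.75,interpolation=cv2.INTER_CUBIC))
```

```text
(no output)
```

View pics/sc_z.png

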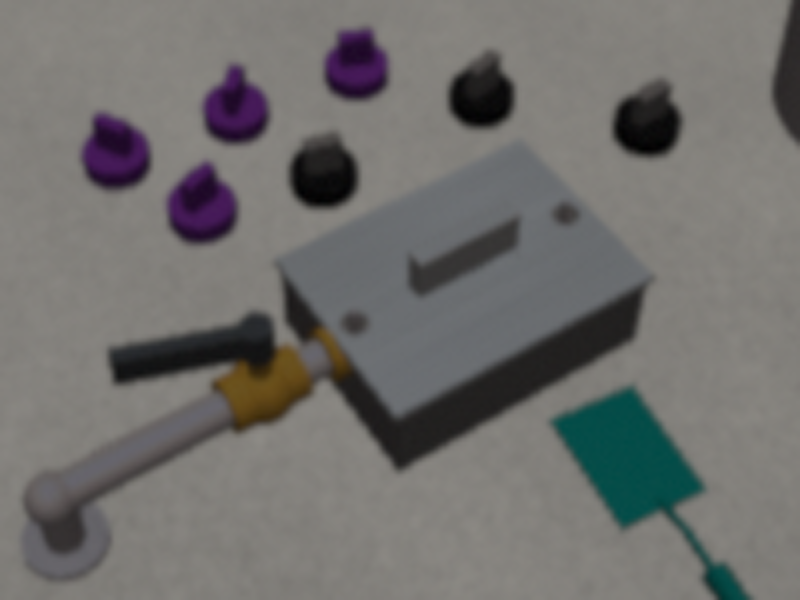

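View pics/si_z.png

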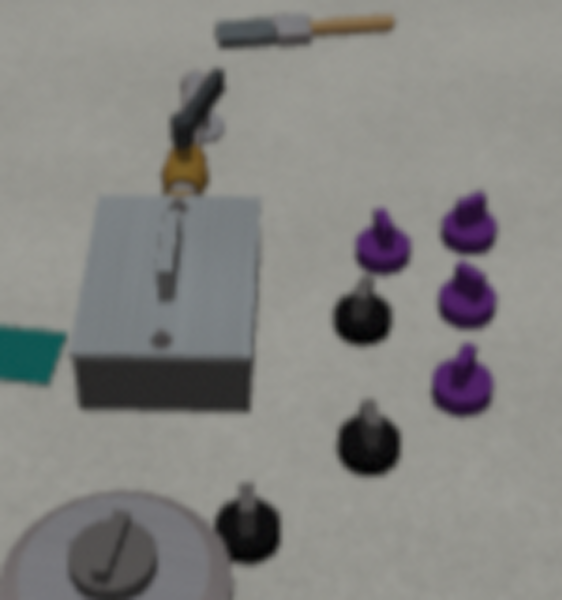

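Crop pixels used:
- **Scene plate corners:** (275,263), (517,143), (653,276), (400,417).
- **Scene puck discs:** (324,176), (482,96), (647,123).
- **Side plate corners:** (98,198), (261,199), (252,357), (72,357).
- **Side puck discs:** (363,317), (369,443), (247,529).

Next I fit poses from these.

```bash
cat > h.py <<'E'
from workcell import *
import numpy as np, cv2
from scipy.optimize import least_squares
from scipy.spatial.transform import Rotation as Ro
def proj(d,X):
    c=np.asarray(X,float)@np.asarray(d["R"]).T+np.asarray(d["t"]); f=192/np.tan(np.radians(d["vfov"]/2))
    return np.c_[d["cx"]+f*c[:,0]/c[:,2], d["cy"]+f*c[:,1]/c[:,2]]
def fproj(d,X):  # fisheye
    c=np.atleast_2d(X)@np.asarray(d["R"]).T+np.asarray(d["t"]); f=192/np.tan(np.radians(d["vfov"]/2))
    rr=np.hypot(c[:,0],c[:,1]); th=np.arctan2(rr,c[:,2]); k=f*th/np.maximum(rr,1e-9)
    return np.c_[d["cx"]+k*c[:,0], d["cy"]+k*c[:,1]]
def funproj(d,uv,z):  # pixels to world plane z
    uv=np.atleast_2d(uv).astype(float)-[d["cx"],d["cy"]]; f=192/np.tan(np.radians(d["vfov"]/2))
    r=np.hypot(*uv.T); th=r/f; k=np.sin(th)/np.maximum(r,1e-9)
    ray=np.c_[uv*k[:,None],np.cos(th)]@np.asarray(d["R"]); C=-np.asarray(d["R"]).T@np.asarray(d["t"])
    return C+ray*((np.asarray(z)-C[2])/ray[:,2])[:,None]
def H(p,X): # housing (x,y,yaw) to world
    X=np.atleast_2d(np.asarray(X,float)); c,s=np.cos(p[2]),np.sin(p[2])
    return np.c_[p[0]+c*X[:,0]-s*X[:,1], p[1]+s*X[:,0]+c*X[:,1], X[:,2]]
def down(yaw): # tool down, closing axis y of tool along world direction yaw
    a=yaw-np.pi/2  # tool x dir ; tool y = z_t x x_t
    x=np.array([np.cos(a+np.pi),np.sin(a+np.pi),0]); z=np.array([0,0,-1.]); y=np.cross(z,x)
    return Ro.from_matrix(np.c_[x,y,z]).as_quat()
E
python3 - <<'E'
from h import *
sc=get_image("scene"); si=get_image("side")
zs=lambda a:(np.array(a,float)+.5)/4-.5+[170,150]
zi=lambda a:(np.array(a,float)+.5)/3.75-.5+[180,140]
C=[[-74,-102,70],[-74,102,70],[74,102,70],[74,-102,70]]
a=zs([[275,263],[517,143],[653,276],[400,417]]); b=zi([[261,199],[252,357],[72,357],[98,198]])
f=lambda p:np.r_[proj(sc,H(p,C))-a, proj(si,H(p,C))-b].ravel()
r=least_squares(f,[600,0,0]); p=r.x; print(p,np.round(r.fun,1))
S=[[324,176],[482,96],[647,123]]; D=[[363,317],[369,443],[247,529]]
T=[[[303,140],[337,135]],[[477,68],[498,53]],[[641,100],[668,85]]]
for s,d,t in zip(zs(S),zi(D),T):
    g=lambda q:np.r_[proj(sc,[[q[0],q[1],10]])-s,proj(si,[[q[0],q[1],10]])-d].ravel()
    q=least_squares(g,[500,0]); x=q.x
    t=zs(t)
    g2=lambda y:(proj(sc,[[x[0]-14*np.cos(y[0])+y[1],x[1]-14*np.sin(y[0])+y[2],50],[x[0]+14*np.cos(y[0])+y[1],x[1]+14*np.sin(y[0])+y[2],50]])-t).ravel()
    q2=min((least_squares(g2,[k,0,0]) for k in np.arange(0,6.28,.5)),key=lambda r:r.cost)
    print(x,np.round(q.fun,1),q2.x,'Hframe',np.round((x-p[:2])@np.array([[np.cos(p[2]),-np.sin(p[2])],[np.sin(p[2]),np.cos(p[2])]]),1))
g=lambda v:(proj(sc,H(p,[[0,-155,118],[-90*np.sin(v[0]),-155-90*np.cos(v[0]),112]]))-zs([[257,322],[114,357]])).ravel()
r=least_squares(g,[.2]); print(r.x,r.fun)
E
```

```text
[6.02296493e+02 4.21745902e+01 1.04301909e-01] [-0.4 -0.1  0.3 -0.9  0.5 -0.2 -0.4  0.8 -0.1 -0.1  0.5  0.3 -0.4 -0.1
 -0.  -0.1]
[437.24789419  18.43978556] [-0.4  0.5  0.1  0.8] [ 1.30296239 -3.8820409   0.96837463] Hframe [-166.6   -6.4]
[420.44117843 165.16222301] [-0.4  0.8  0.2  0.8] [ 1.92159802 -0.37179738  4.29091515] Hframe [-168.1  141.3]
[506.05632253 262.61464432] [-0.3  1.1  0.4  0.8] [ 1.72050776  2.38217351 -0.0716335 ] Hframe [-72.8 229.3]
[0.41130301] [ 0.15628371  2.09857617 -1.15331665  0.08566646]
```

```bash
cat >> h.py <<'E'
P=np.array([602.3,42.2,0.1043])
def upr(d,uv,z):
    f=192/np.tan(np.radians(d["vfov"]/2)); uv=np.atleast_2d(uv).astype(float)
    ray=np.c_[(uv-[d["cx"],d["cy"]])/f,np.ones(len(uv))]@np.asarray(d["R"]); C=-np.asarray(d["R"]).T@np.asarray(d["t"])
    return C+ray*((z-C[2])/ray[:,2])[:,None]
def lever(v,z=94,r=65):
    return H(P,[[-r*np.sin(v),-155-r*np.cos(v),z]])[0], down(P[2]-v)
E
python3 - <<'E'
from h import *
sc=get_image("scene")
print(np.round(upr(sc,[[199,188],[229,177],[260,166],[220,202],[85,260],[125,315],[118,285],[185,288],[310,252],[345,275],[390,185]],10)))
# shut valve
p,q=lever(.36,180); move_to(p,q)
p,q=lever(.36); move_linear(p,150,q)
close_gripper(40); print("w",read_gripper_width(),read_force())
for v in np.linspace(.36,1.59,8)[1:]:
    p,q=lever(v); move_linear(p,100,q)
print(read_ee_pos(),p,read_force(),read_moment(),read_gripper_width(),read_t())
release(); p[2]=200; move_linear(p,200)
cv2.imwrite("pics/sc1.png",cv2.resize(get_image("scene")["frame"][150:300,170:370,::-1],None,fx=3,fy=3,interpolation=cv2.INTER_CUBIC))
E
```

```text
[[ 342. -109.   10.]
 [ 342.   -9.   10.]
 [ 343.  100.   10.]
 [ 424.  -75.   10.]
 [ 444. -468.   10.]
 [ 643. -412.   10.]
 [ 557. -408.   10.]
 [ 642. -263.   10.]
 [ 695.   67.   10.]
 [ 793.  108.   10.]
 [ 602.  412.   10.]]
w 11.525340776861016 [-3.34622966 -0.15285083  2.99612438]
[ 553.30146014 -118.47266481   94.27476132] [ 553.67240778 -117.48226903   94.        ] [-4.3098733  -3.54002396  3.54516035] [-0.42669861  0.71769731  0.05108664] 11.47390439556646 5.8833
```

View pics/sc1.png

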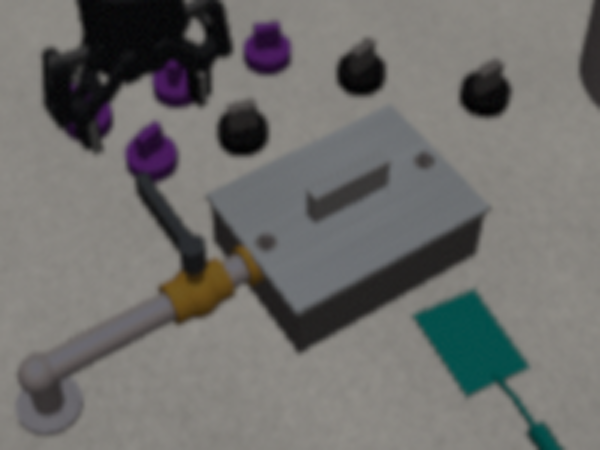

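The lever now runs from (193,252) to (142,180), which looks crosswise. I'll press it firmly against the stop to be sure, then move the cover to free bench around (440,-275).

Run:
```python
from h import *
p,q=lever(1.571); move_linear(p,150,q); close_gripper(60)
p,q=lever(1.68); print("stop",move_linear(p,40,q,f_stop=15),read_force(),read_ee_pos()-p)
d=P[2]; e=read_ee_pos()-H(P,[[0,-155,94]])[0]; print("v",np.arctan2(-(e[0]*np.cos(d)+e[1]*np.sin(d)),-(-e[0]*np.sin(d)+e[1]*np.cos(d))))
release(); p=np.array(read_ee_pos()); p[2]=200; move_linear(p,200)
Q=down(P[2]); move_to([P[0],P[1],190],Q)
print("hit",move_linear([P[0],P[1],83],120,f_stop=20))
close_gripper(100); print("w",read_gripper_width(),read_force(),read_t())
cv2.imwrite("pics/sc2.png",get_image("scene")["frame"][:,:,::-1])
```

```text
stop True [ 0.19097937 -4.30239029  0.9887054 ] [ 0.63876308 -6.43228564  0.36141689]
v 1.580391284378878
hit False
w 12.465728264749197 [ 0.04537446 -0.13176373  2.1510705 ] 13.3917
```

View pics/sc2.png

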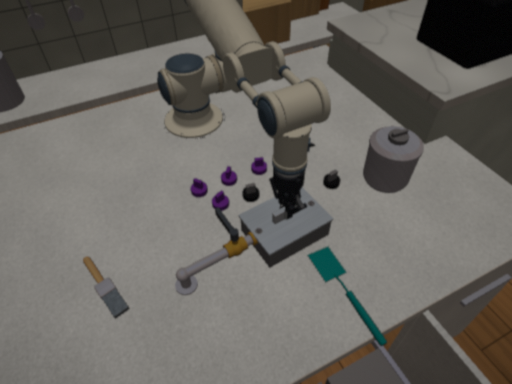

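The jaws are on the tab at (288,205), and the valve was stopped hard at about 1.58. Now the lift.

Run:
```python
from h import *
move_linear([P[0],P[1],110],60); print(read_gripper_width(),read_force())
move_linear([P[0],P[1],230],150); print(read_gripper_width(),read_force())
Q=down(P[2]); C=[440,-275]
move_linear(C+[230],200); print(read_gripper_width(),read_force())
move_linear(C+[45],150); print("touch",move_linear(C+[12],25,f_stop=6),read_ee_pos(),read_force(),read_gripper_width())
release(); move_linear(C+[200],150); print(read_t())
move_to([430,-60,330],down(P[2]))
cv2.imwrite("pics/sc3.png",get_image("scene")["frame"][:,:,::-1])
cv2.imwrite("pics/wr3.png",get_image("wrist")["frame"][:,:,::-1])
```

```text
12.137302004176304 [-0.02486753  0.16868504 -3.38420388]
12.652233378201133 [ 0.86284552 -1.05604218 -3.88793106]
12.567244858707902 [-7.49963609e-01 -1.46664296e-03 -3.81775769e+00]
touch True [ 439.98060197 -275.00695116   18.89089264] [ 0.85707025 -0.92259048  4.05888116] 12.334637322244095
21.3417
```

View pics/sc3.png

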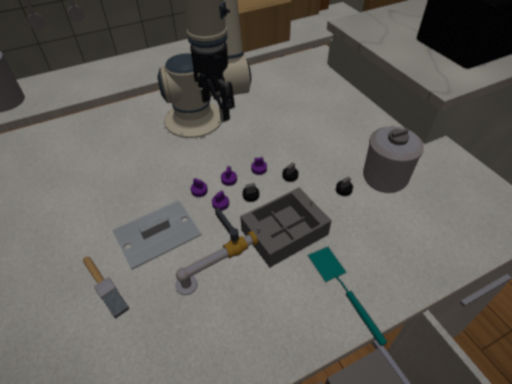

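View pics/wr3.png

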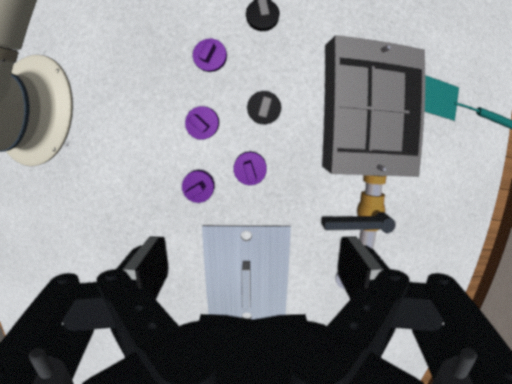

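The cover lies flat at about (157,232) in the scene view. Puck 3 was knocked from (332,179) to (344,186) and now sits near the caddy. I'll view the pucks from the wrist.

Run:
```python
from h import *
move_to([450,100,330],down(P[2]))
d=get_image("wrist"); np.save("w4.npy",d,allow_pickle=True)
cv2.imwrite("pics/wr4.png",cv2.resize(d["frame"][:300,100:450,::-1],None,fx=2,fy=2,interpolation=cv2.INTER_CUBIC))
```

```text
(no output)
```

View pics/wr4.png

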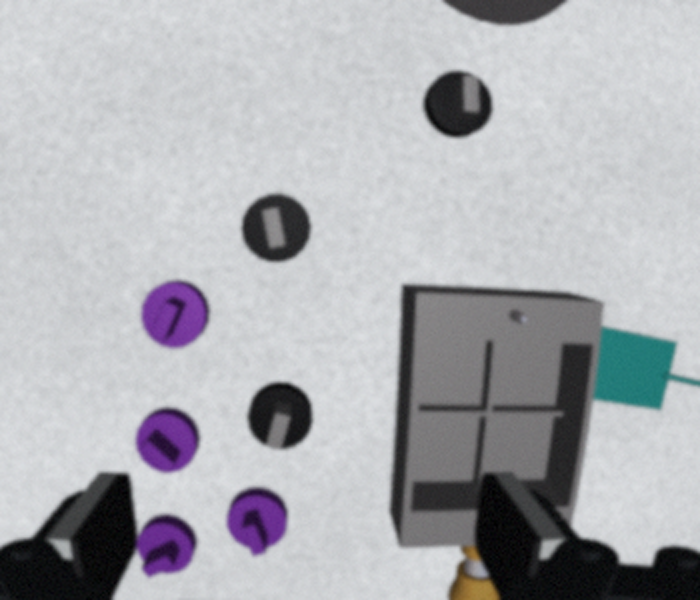

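Zoomed wrist pixels:

| Puck | Tab top ends | Disc centre |
|---|---|---|
| P1 | (286,415)–(272,446) | (280,415) |
| P2 | (267,208)–(280,247) | (276,228) |
| P3 | (468,75)–(474,111) | (459,103) |

The caddy rim's near edge is at (508,23).

Run:
```python
from h import *
d=np.load("w4.npy",allow_pickle=True).item()
z=lambda a:(np.array(a,float)+.5)/2-.5+[100,0]
for t,c in [([[286,415],[272,446]],[280,415]),([[267,208],[280,247]],[276,228]),([[468,75],[474,111]],[459,103])]:
    X=funproj(d,z(t),50); e=X[1]-X[0]
    print(np.round(X.mean(0)[:2],1),"len",round(np.hypot(*e[:2]),1),"ang",round(np.arctan2(e[1],e[0])%np.pi,3),"disc",np.round(funproj(d,z([c]),12)[0][:2],1))
print("caddy edge z170",funproj(d,z([[508,23]]),150), "pin",funproj(d,z([[522,318]]),84),H(P,[[0,85,84]]))
print("housing corners top",np.round(funproj(d,z([[403,285],[602,302],[401,546],[573,546]]),64)), np.round(H(P,[[-72,98,64],[72,98,64],[-72,-98,64],[72,-98,64]])))
print("camC",-d["R"].T@d["t"])
```

```text
[438.4  18.6] len 26.6 ang 1.26 disc [437.6  18.5]
[420.7 164.9] len 28.7 ang 1.988 disc [420.5 164.7]
[548.4 279.9] len 27.2 ang 1.82 disc [549.2 280.3]
caddy edge z170 [[541.21506604 298.60411025 150.        ]] pin [[593.92858266 126.07037664  84.        ]] [[593.45056513 126.73808315  84.        ]]
housing corners top [[513. 136.  64.]
 [665. 145.  64.]
 [541. -62.  64.]
 [691. -56.  64.]] [[520. 132.  64.]
 [664. 147.  64.]
 [541. -63.  64.]
 [684. -48.  64.]]
camC [443.32143581 164.38108166 464.94353655]
```

Puck positions agree with the earlier fits. Puck 3 is close to the caddy, so I'll triangulate the caddy while placing pucks 2 and 1 first.

```bash
cat >> h.py <<'E'
BAY={(i,j):H(P,[[34*i,34*j,0]])[0] for i in(-1,1) for j in(-1,1)}
def near(a): # closing angle within +-pi/2
    return (a+np.pi/2)%np.pi-np.pi/2
def pick(xy,ang):
    q=down(near(ang+np.pi/2)); move_to([*xy,150],q); move_linear([*xy,32],150,f_stop=20); close_gripper(50)
    w=read_gripper_width(); move_linear([*xy,170],200); print("pick",w,read_gripper_width(),read_force()[2])
def place(b):
    q=down(P[2]); c=BAY[b]
    move_to([c[0],c[1],170],q); print("w",read_gripper_width())
    move_linear([c[0],c[1],60],150); s=move_linear([c[0],c[1],34],30,f_stop=5); print("place",s,read_ee_pos()[2],read_gripper_width())
    release(); move_linear([c[0],c[1],170],200); print(read_t())
E
python3 - <<'E'
from h import *
sc=get_image("scene"); si=get_image("side")
g=lambda X:np.r_[proj(sc,[X])-[396,145],proj(si,[X])-[211,298]].ravel()
r=least_squares(g,[550,370,160]); print("caddy",r.x,r.fun)
pick([420.7,164.9],1.988); place((1,1))
pick([438.4,18.6],1.26); place((1,-1))
move_to([480,120,330],down(P[2]))
d=get_image("wrist"); np.save("w5.npy",d,allow_pickle=True)
cv2.imwrite("pics/wr5.png",cv2.resize(d["frame"][:300,100:450,::-1],None,fx=2,fy=2,interpolation=cv2.INTER_CUBIC))
E
```

```text
caddy [566.12565544 423.90329849 138.69528355] [-0.24957859 -0.14968835 -0.22541054  0.09593557]
pick 10.94828812150188 10.900559742685925 -1.4154894836414147
w 11.502951348044121
place True 40.231957906795984 10.635216526573425
30.4417
pick 11.132469361301425 11.023434931597375 -1.6579762000347638
w 11.268912036343611
place True 40.35149716175961 11.248638534405375
37.575
```

View pics/wr5.png

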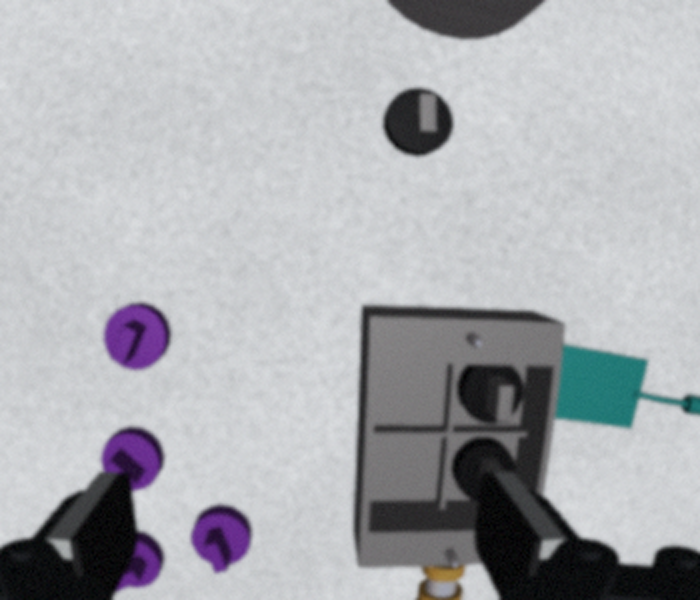

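The caddy is at (566,424) with its near edge around y=349, so a vertical grasp of puck 3 clears it. Two pucks are in their bays, at (490,393) and (485,468). Now puck 3.

Run:
```python
from h import *
d=np.load("w5.npy",allow_pickle=True).item()
z=lambda a:(np.array(a,float)+.5)/2-.5+[100,0]
X=funproj(d,z([[426,95],[430,131]]),50); e=X[1]-X[0]; c=X.mean(0)[:2]; a=np.arctan2(e[1],e[0])%np.pi
print(c,a,np.hypot(*e[:2]))
pick(c,1.82 if abs(a-1.82)<.3 else a); place((-1,1))
move_to([560,-60,400],down(P[2]))
d=get_image("wrist"); np.save("w6.npy",d,allow_pickle=True)
cv2.imwrite("pics/wr6.png",cv2.resize(d["frame"][:300,100:450,::-1],None,fx=2,fy=2,interpolation=cv2.INTER_CUBIC))
```

```text
[548.51609179 279.07571016] 1.7730495594574778 26.40393594489107
pick 11.347358618345693 10.90399276166386 -1.603271582890994
w 10.979948862358361
place True 40.24071509005383 11.198684952042017
45.9083
```

View pics/wr6.png

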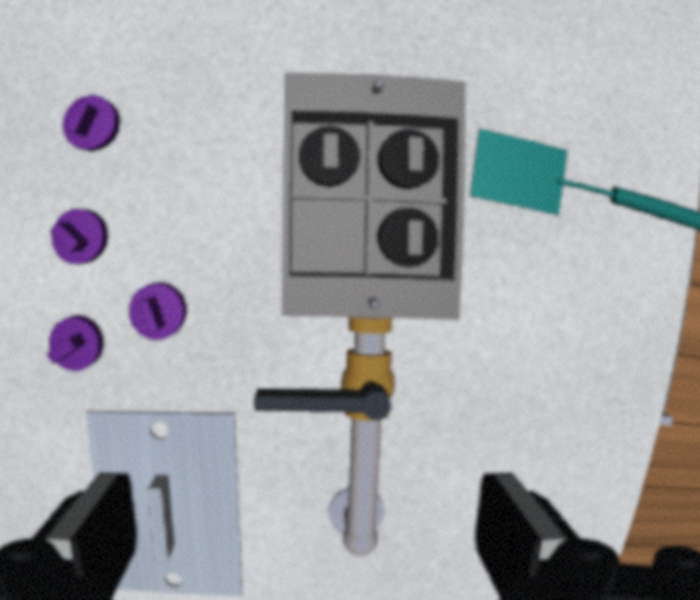

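All three pucks lie flat, tab up, in their bays, at (329,156), (408,158) and (408,237). The lever is crosswise at (255–385,400). The pins are at (377,88) and (374,302), and the cover holes are at (159,430) and (174,579). I'll check these alignments, then fetch the cover.

Run:
```python
from h import *
d=np.load("w6.npy",allow_pickle=True).item()
z=lambda a:(np.array(a,float)+.5)/2-.5+[100,0]
pin=funproj(d,z([[377,88],[374,302]]),84); ho=funproj(d,z([[159,430],[174,579]]),4)
for n,X in(("pin",pin),("hole",ho)):
    e=X[0]-X[1]; print(n,np.round(X.mean(0),1),"yaw",np.arctan2(-e[0],e[1]),"len",np.hypot(*e[:2]))
q=down(P[2]); C=[440,-275]
move_to(C+[150],q); move_linear(C+[19],150,f_stop=20); close_gripper(100)
print(read_gripper_width()); move_linear(C+[60],100); move_linear(C+[230],200); print(read_gripper_width(),read_force())
move_linear([P[0],P[1],230],200); print(read_gripper_width())
d=get_image("side"); cv2.imwrite("pics/si7.png",cv2.resize(d["frame"][100:280,160:360,::-1],None,fx=3,fy=3,interpolation=cv2.INTER_CUBIC))
```

```text
pin [601.8  40.3  84. ] yaw 0.09564615577649403 len 164.94245513484765
hole [ 440.2 -276.6    4. ] yaw 0.10626939607113872 len 169.53573641837778
12.649169153116159
12.396472790115403 [ 0.75981279  0.07945594 -2.93177612]
12.339798662988125
```

View pics/si7.png

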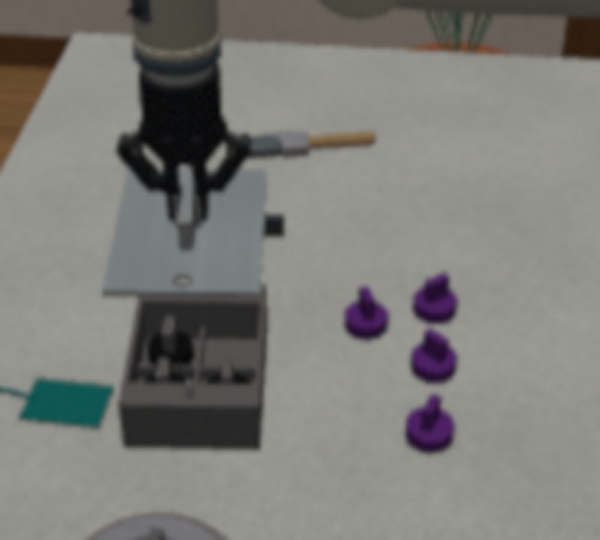

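The cover is held level above the housing, with its front hole at (183,280). Lowering it now.

Run:
```python
from h import *
x,y=P[:2]
move_linear([x,y,112],120); print(read_gripper_width(),read_force())
s=move_linear([x,y,79],30,f_stop=8); print("stop",s,read_ee_pos(),read_force(),read_gripper_width())
d=get_image("side"); cv2.imwrite("pics/si8.png",cv2.resize(d["frame"][100:280,160:360,::-1],None,fx=3,fy=3,interpolation=cv2.INTER_CUBIC))
print(read_t())
```

```text
12.728953145905187 [ 0.74878223 -0.16966014 -2.32457933]
stop True [602.02493832  42.20832491  83.7481666 ] [-0.08035706  0.69575987  5.07097469] 12.39258241300967
55.5833
```

It stopped at a height of 83.7 mm against 83 expected, so the cover is seated. I'll release it and look.

Run:
```python
from h import *
release(); move_linear([P[0],P[1],200],150)
move_to([560,-60,400],down(P[2]))
d=get_image("wrist"); np.save("w9.npy",d,allow_pickle=True); a=d["frame"][:300,100:450,::-1]; b=get_image("side")["frame"][140:290,180:330,::-1]
cv2.imwrite("pics/m9.png",np.hstack([cv2.resize(a,(467,400)),cv2.resize(b,(330,400),interpolation=cv2.INTER_CUBIC)]))
C=[[-74,-102,70],[-74,102,70],[74,102,70],[74,-102,70]]; print((np.round(fproj(d,H(P,C))-[100,0])*467/350).tolist())
```

```text
[[185.46571428571428, 214.82], [185.46571428571428, 42.69714285714286], [310.8885714285714, 48.034285714285716], [309.5542857142857, 214.82]]
```

View pics/m9.png

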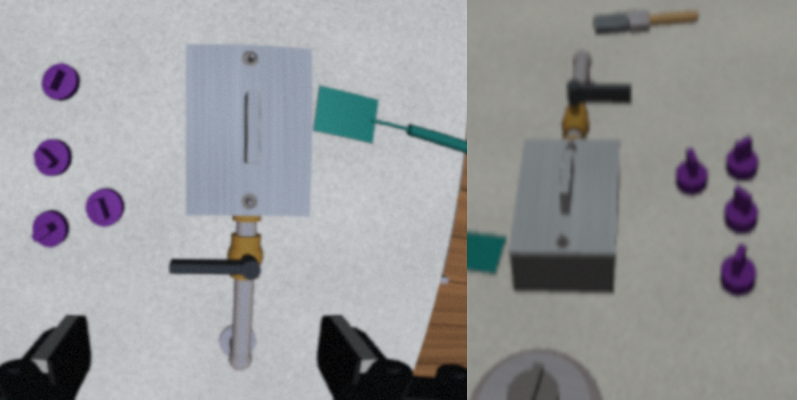

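The cover's corners, (186,44), (311,48), (309,215) and (186,215), match the seated prediction, and both pins show through the holes. Now I open the valve.

Run:
```python
from h import *
p,q=lever(1.571,180); move_to(p,q)
p,q=lever(1.571); move_linear(p,150,q); close_gripper(60); print(read_gripper_width())
for v in np.linspace(1.571,0.03,9)[1:]:
    p,q=lever(v); move_linear(p,100,q)
p,q=lever(-.12); print("stop",move_linear(p,40,q,f_stop=15),read_force(),read_gripper_width())
d=P[2]; e=read_ee_pos()-H(P,[[0,-155,94]])[0]; print("v",np.arctan2(-(e[0]*np.cos(d)+e[1]*np.sin(d)),-(-e[0]*np.sin(d)+e[1]*np.cos(d))))
release(); p=np.array(read_ee_pos()); p[2]=200; move_linear(p,200)
move_to([500,-100,400],down(P[2]))
d=get_image("wrist"); a=d["frame"][:300,100:450,::-1]; b=get_image("scene")["frame"][150:300,170:370,::-1]
cv2.imwrite("pics/m10.png",np.hstack([cv2.resize(a,(350,300)),cv2.resize(b,(400,300),interpolation=cv2.INTER_CUBIC)]))
print(read_t())
```

```text
10.793012677534035
stop True [-4.49782431  1.43019958  6.14923884] 10.96727125642871
v 0.03212899642838603
66.35
```

View pics/m10.png

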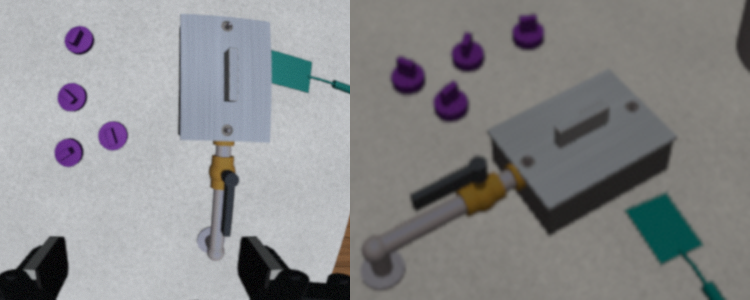

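The lever now runs along the pipe, from (232,180) to (227,232), with the cover still seated. I'll give it one firmer push to confirm the stop.

Run:
```python
from h import *
p,q=lever(0.02,180); move_to(p,q)
p,q=lever(0.02); move_linear(p,150,q); close_gripper(80)
def ang():
    d=P[2]; e=read_ee_pos()-H(P,[[0,-155,94]])[0]; return np.arctan2(-(e[0]*np.cos(d)+e[1]*np.sin(d)),-(-e[0]*np.sin(d)+e[1]*np.cos(d)))
print(ang(),read_force(),read_moment())
for v in (-.02,-.06,-.1,-.14):
    p,q=lever(v); s=move_linear(p,30,down(P[2]),f_stop=28); hold(.1); print(v,s,ang(),read_force())
    if s: break
release(); p=np.array(read_ee_pos()); p[2]=200; move_linear(p,200)
sc=get_image("scene"); cv2.imwrite("pics/sc11.png",cv2.resize(sc["frame"][150:300,170:370,::-1],None,fx=4,fy=4,interpolation=cv2.INTER_CUBIC))
z=lambda X:(proj(sc,H(P,X))-[170,150])*4+1.5
for v in(0,.07): print(np.round(z([[0,-155,118],[-90*np.sin(v),-155-90*np.cos(v),118],[-90*np.sin(v),-155-90*np.cos(v),92]])).tolist())
```

```text
0.03570777677111434 [-5.67956719  1.26528541  3.23017216] [0.00759442 0.71740605 0.21183014]
-0.02 False 0.029391327386435736 [-15.75281112   1.0385234    6.50734847]
-0.06 False 0.026465515240539066 [-27.56663498  -0.12495578  10.37055817]
-0.1 False 0.023605099900348297 [-38.17489005   0.31568623  14.8576542 ]
-0.14 False 0.02143970898677209 [-47.73983715   0.06981545  18.05428795]
[[258.0, 330.0], [125.0, 399.0], [130.0, 424.0]]
[[258.0, 330.0], [120.0, 392.0], [125.0, 416.0]]
```

View pics/sc11.png

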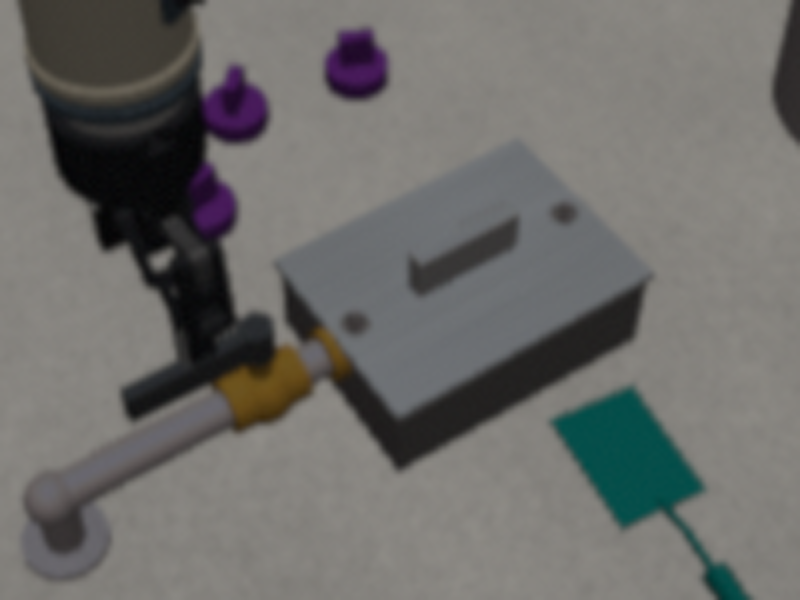

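The lever is hard against its open stop: the push reached 48 N without movement, and its end sits at (125,395) against (125,399) predicted. The cover is seated and the gripper is clear, so I'm handing in.

```bash
python3 -c "
from h import *
hold(.5); print(read_force(),read_t()); print(hand_in())"
```

```text
[-0.19880359 -0.14469711  0.04734313] 72.1167
the job is handed in; nothing more can be done
None
```

The job is handed in at about 72 s: three black pucks (all I found) are flat in their own bays, the cover is back down over both pins, and the valve was shut throughout and is now open against its stop; I got no verdict back.

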